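# Zero and set the rolling mill, then refit its finger guard

## Robot

A 7-joint arm with a two-finger parallel gripper is mounted at the origin on the work surface. World frame = base frame: x ahead of the robot, y to its left, z up, the work surface at z = 0. Lengths are in m, angles in rad, forces in N, time in s.
With the tool pointing down it reaches from about 0.4 to 0.85 m from the base axis. Payload 10.4 kg.
Tool frame: the origin (TCP) lies on the centre line of the jaws, within the pads' length; the fingertips stand 8 mm ahead of it and the grasp point (between the pads) lies 11 mm behind it (r.finger_overhang is the distance from the TCP to the fingertips, in m); z points along the fingers, y is the line along which they close (so a half turn about z gives the same grasp; the last joint's range is limited). The gripper opens to 87 mm and grips with 3 to 60 N. Pads are 19 mm wide; open, the fingers measure 117 mm over their backs; the gripper's body (75 mm by 190 mm) begins 51 mm behind the grasp point.
Start: joints at [-1.322, 0.332, -0.065, 1.46, 0.022, 1.35, -0.088], TCP at [0.168, 0.602, 0.231] pointing down, gripper open.
Joint ranges: [-2.6, 2.6], [-0.5, 2.12], [-1.47, 1.34], [0.16, 2.42], [-1.27, 4.41], [0.06, 2.06], [-2.6, 2.6]. Speed limits (rad/s): [2.22, 2.22, 2.79, 2.79, 3.14, 3.14, 3.14].

## Interface

Orientations are given as a unit quaternion [x, y, z, w].
In Python, from bench import r, vision gives the robot as it stands.
- The arm moves only by the tool drive_tool, never from a script. Its argument "series" is a list of rows, each a list of 2 entries, a list of its own where there are three numbers: the shift along the world's x, y, z in cm, then the turn about the world's z in degrees. A call has exactly 10 rows; each row shifts and turns the commanded pose from where the row before left it; what a row does not reach is not made up. A row lasts 1/8 s, in which the tool goes at most 62.5 mm and 10.7 degrees, less where a joint would pass 70% of its speed; a pose out of reach is approached as far as the arm can. A call with a gripper value outside its range is refused whole. "hand" is the closure, from 0 (fully open) to 1 (shut), set as the call begins (left out, the last holds). The fingers move at their own pace and stop on an object; "newtons" is the grip in N (left out, the last holds). Time passes only in rows, so rows that do not move let the fingers close, or fill a call up. It gives the time, the measured TCP pose, the force, the opening and the grip force at its end, in the units of the state.
- r.read_state(): the state, without advancing time (a new reading comes with each control period).
- vision.camera(name): name is "scene" or "top"; returns a dict with "color" (480x640x3 uint8, red, green, blue), "intrinsics" (3x3 intrinsics, pixels), "R" (3x3) and "t" (3): a world point X has camera coordinates R X + t. Camera axes: x right, y down, z forward; pixel columns grow to the right and rows downward; lengths in m; the calibration is good to about 2 mm. A picture is of the moment at which its call begins. There is no depth.
- r.close_job(): hands the job in; it is judged then, once.
The state is a dict: "time": time; "joint_positions": joint angles; "joint_vel": joint speeds; "joint_torque": joint torques, N m; "ee_pos": TCP position; "eef_rot": TCP orientation; "ft_force": force on the tool from outside, world axes, zero at the start; "torque": the same for the moment, N m; "width": finger opening in m; "grip_force": force on a finger pad.
Only numpy, scipy, OpenCV 4.12 (cv2) and the standard library are available. Lean on these libraries where they do the work, as an engineer would, in place of code of your own. Each camera call takes 0.05 s, during which the arm holds its last target. There are 200 camera calls.

## Task

Set up the little rolling mill for its next pass: turn the T-handle on top clockwise (seen from above) until the rolls are hard together and it will go no further, then back it off by a quarter of a turn. Once the gap is set, put the yellow finger guard back over the mill's two brass pins, letting go of it only when both its feet are down flat on the feed bed. Leave the other things on the bench where they are.

Things in the scene. Friction and masses are not known exactly. Their poses are not given: they have to be found in the camera images.
- mill: Green bench rolling mill, bolted down. Origin on the bench, under the T-handle's axis; x points away from its feed side, y along the rolls, z up. Grey gear cover: x +-42, y +-78 mm, 222 mm high, white dial on it to 226. Flat steel feed bed: x -47 to -159, y +-86 mm, top 104 mm above the bench. Hand crank at +y hanging down (y 100 to 205 mm, under 170 mm high), not needed.
- screw (a joint): Angle (rad) of the mill's T-handle. 0: rolls hard together, a solid stop. It grows as the handle turns anticlockwise seen from above (opening the rolls), up to 5.5; a quarter turn is 1.571. It turns stiffly (0.12 N m), stays where it is left, and does not rise or sink.
- bar_mid (a point): Middle of the T-handle's steel bar, on its vertical turning axis, 256 mm above the bench. x along the bar (red end at -x), z up; with the screw at 0 it has the mill's x axis. The bar is level, 16 mm wide and high, 118 mm long, with 22 mm balls at the ends, one red, one black. Below this point: a 15 mm stem, a 28 mm collar from 24.5 mm down, the dial 30 mm down.
- bar_red (a point): Centre of the red round end of the T-handle's bar, 62 mm from the axis.
- guard_grip (a point): Centre of the upright black tab on top of the loose yellow guard, at the height to grip it, 86 mm above the underside of its feet. The tab is 12 mm thick along y, 34 mm long along x; it ends 14 mm above this point, and the flat top plate (36 x 101 mm) is 24 mm below it. z up.
- hole_a (a point): Centre, at the underside, of the hole in the guard's foot at +y (60 mm from the guard's middle). Each foot is a plate 40 x 34 mm and 8 mm thick with a through hole of 11 mm diameter.
- hole_b (a point): The same for the hole in the foot at -y; the holes are 120 mm apart.
- pin_a (a point): Foot, at the bed's top face, of the brass pin at the mill's +y. Each pin is 8 mm in diameter and stands 20 mm above the bed, the upper 9 mm tapered to a 3 mm tip. The pins are at x = -115 mm, y = +-60 mm of the mill.
- pin_b (a point): The same for the pin at the mill's -y.
- strip: Brass strip 110 x 22 x 4 mm lying beside the mill; leave it alone. Origin under its middle, on the bench.
- loupe: Black loupe, 40 mm across, 26 mm high; leave it alone. Origin under its middle, on the bench.
- tin: Round aluminium tin, 56 mm across, 30 mm high; leave it alone. Origin under its middle, on the bench.
- scale: Green pocket scale, 150 x 115 x 30 mm; leave it alone. Origin under its middle, on the bench.
- bur_block: Wooden block 85 x 55 x 30 mm full of upright burs, 60 mm high in all; leave it alone. Origin under its middle, on the bench.
- graver: Graver with a wooden mushroom handle, 115 mm long, 38 mm high; leave it alone. Origin under its middle, on the bench.
- cutters: Red-handled side cutters, 135 mm long, 14 mm high; leave it alone. Origin under its middle, on the bench.
- mandrel: Steel ring mandrel, a taper 300 mm long and up to 26 mm thick; leave it alone. Origin under its middle, on the bench.
- guard: The yellow finger guard: two feet joined by a thin upright panel; about 0.24 kg, 154 mm long along y, 40 mm deep along x, 100 mm high. Origin midway between the feet at their underside; y runs through both holes, z up. It starts standing on its feet on the bench. It is the same either way round.
Things that resemble listed ones, but are neither listed nor needed, are in the scene too. Of the things shaped like the guard, the yellow one is meant.

How it is judged:
By the outcome, as a careful person would: the job done as asked, in the order asked, and still so for the second after the job is handed in, with the robot touching nothing.
It also fails if it takes over 58 s, if anything falls off the work surface, if the arm or the gripper's body presses on something with over 40 N, if the wrist force passes 120 N, or if a joint passes its speed limit or range.

## Working session

There is one attempt and no reset: what is moved stays moved. The work goes in short steps, Python scripts to look and compute and a tool call to move; the robot and the scene stay as the last step left them, time stands still between calls to the robot, and variables do not carry over. Pictures are saved under pics/ and viewed, at most 10 in all, crops included, and the job is handed in when it is done.

Besides the shell and the picture viewer there is one more tool, called after ">>>" by a JSON object that holds its "name" and its "arguments". drive_tool: Moves the arm, as the interface text tells. Its arguments: {"type":"object","properties":{"series":{"type":"array"},"hand":{"type":"number"},"newtons":{"type":"number"}},"required":["series"]}

```bash
ls; mkdir -p pics; python3 - <<'E'
from bench import r, vision
import cv2,pickle,numpy as np
for n in("scene","top"):
    c=vision.camera(n); pickle.dump(c,open(n+'.pkl','wb'))
    cv2.imwrite(f'pics/{n}0.png',c['color'][:,:,::-1])
    print(n,c['intrinsics'],c['R'],c['t'], -np.array(c['R']).T@c['t'])
print(r.read_state())
E
```

```text
pics
scene [[594.6721576    0.         320.01522958]
 [  0.         594.6721576  237.9410179 ]
 [  0.           0.           1.        ]] [[-0.74515098  0.66684296  0.00839586]
 [ 0.47517618  0.53972586 -0.69491265]
 [-0.46792907 -0.51382533 -0.71904514]] [ 0.34556408 -0.12941752  1.79368426] [1.15831054 0.76105342 1.19690477]
top [[501.42260964   0.         323.47573273]
 [  0.         501.42260964 240.95708622]
 [  0.           0.           1.        ]] [[ 0.01544689 -0.99978    -0.01418973]
 [-0.99542461 -0.01403818 -0.09451337]
 [ 0.09429337  0.01558474 -0.99542246]] [0.04118954 0.49646456 1.46466564] [0.35544852 0.02532351 1.50546808]
{'time': 0.1, 'joint_positions': array([-1.32163821,  0.33282196, -0.06468524,  1.46081642,  0.02157465,
        1.34987179, -0.08850891]), 'joint_vel': array([ 5.96117355e-04, -8.56071624e-04, -4.86418812e-06, -1.48293942e-03,
       -1.30192443e-03, -1.62251245e-03, -1.30669731e-03]), 'joint_torque': array([ 5.35556737e-04, -6.24542427e+01,  2.38796807e-02, -3.90723467e+01,
       -6.15240633e-02,  3.64434044e-02,  6.38353549e-05]), 'ee_pos': array([0.16768417, 0.60176365, 0.22984468]), 'eef_rot': array([ 1.35466290e-01,  9.90781767e-01, -6.08122669e-04, -6.67897824e-05]), 'ft_force': array([-0.12182664, -0.57697766,  0.05355103]), 'torque': array([0.02886071, 0.00453237, 0.0200833 ]), 'grip_force': 0.0, 'width': 0.08725905263949713}
```

View pics/scene0.png

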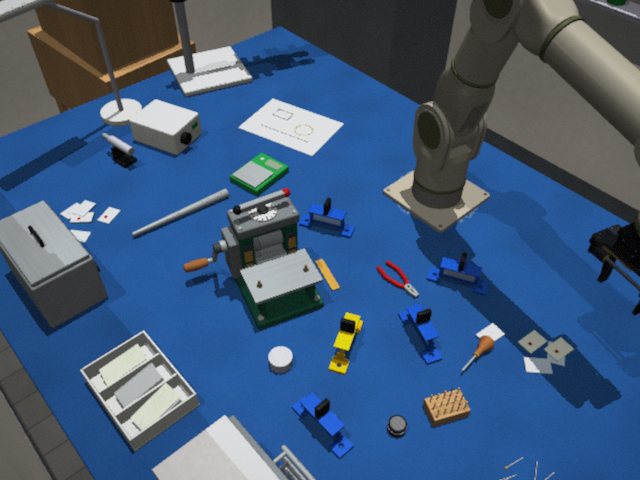

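View pics/top0.png

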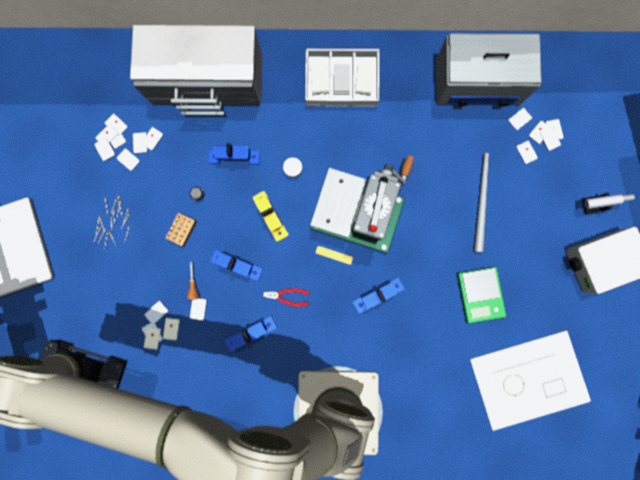

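Yellow guard: scene (346,343), top (270,215). Lookalikes are the four blue guards, at scene (327,217), (459,273), (421,332), (323,424), and the yellow-ish brass strip at (327,274). The yellow one fits the description. The mill's T-handle has its red end at scene (287,192), top (373,228). Next is one close crop of each.

```bash
python3 - <<'E'
import cv2,pickle,numpy as np
s=pickle.load(open('scene.pkl','rb'))['color'][:,:,::-1];t=pickle.load(open('top.pkl','rb'))['color'][:,:,::-1]
z=lambda im,x,y,w,h:cv2.resize(im[y:y+h,x:x+w],(400,300),interpolation=cv2.INTER_CUBIC)
# scale: 4x for 100x75
m=np.vstack([np.hstack([z(s,225,180,100,75),z(s,230,235,100,75)]),np.hstack([z(t,305,155,112,84),z(s,300,305,100,75)])])
cv2.imwrite('pics/crop1.png',m)
m=np.hstack([z(t,230,180,80,60)])
E
```

```text
(no output)
```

View pics/crop1.png

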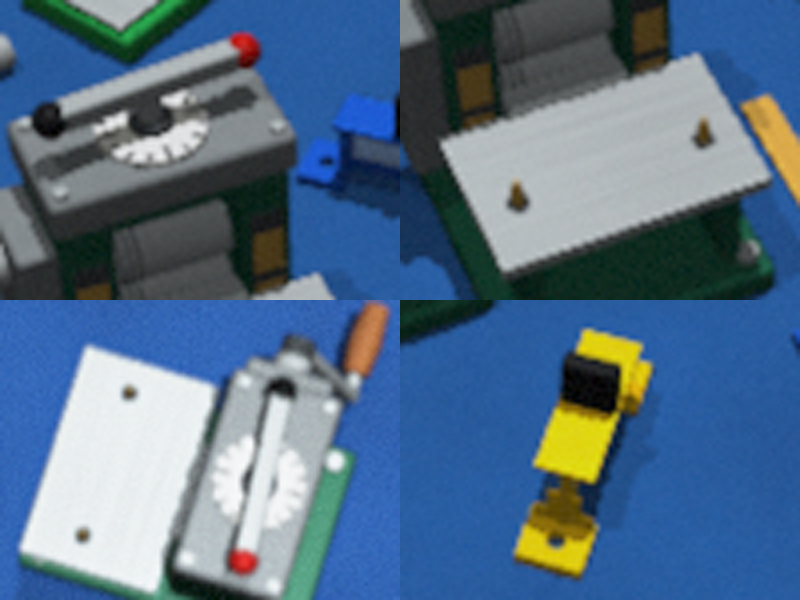

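Crops: the red ball is at scene (286,192.5) and top (373,228), the black ball at scene (237,210) and top (384,180). Pins are at scene (259,287) and (306,271), top (341,181) and (328,221). The yellow guard has its black tab at about scene (347.5,326) and a foot hole at (339,365).

```bash
cat > h.py <<'E'
import cv2,pickle,numpy as np
def load(n): return pickle.load(open(n+'.pkl','rb'))
def P(c): return c['intrinsics']@np.c_[c['R'],c['t']]
def tri(cs,ps,ct,pt):
    X=cv2.triangulatePoints(P(cs),P(ct),np.array(ps,float).reshape(2,1),np.array(pt,float).reshape(2,1)); return X[:3,0]/X[3,0]
def proj(c,X):
    q=(P(c)@np.c_[np.atleast_2d(X),np.ones(len(np.atleast_2d(X)))].T); return (q[:2]/q[2]).T
def onz(c,p,z):
    d=c['R'].T@np.linalg.inv(c['intrinsics'])@[p[0],p[1],1]; o=-c['R'].T@c['t']; return o+d*(z-o[2])/d[2]
def blob(c,f,x0,y0,x1,y1):
    im=c['color'][y0:y1,x0:x1].astype(int); m=f(im[...,0],im[...,1],im[...,2])
    n,l,s,ce=cv2.connectedComponentsWithStats(m.astype(np.uint8)); i=1+np.argmax(s[1:,4]); return ce[i]+[x0,y0],s[i,4],(l==i)
red=lambda r,g,b:(r>110)&(g<70)&(b<70)
blk=lambda r,g,b:(r<60)&(g<60)&(b<60)
yel=lambda r,g,b:(r>90)&(g>70)&(b<70)
E
python3 - <<'E'
from h import *
s,t=load('scene'),load('top')
rs=blob(s,red,275,183,298,202);rt=blob(t,red,362,218,384,238);print(rs[:2],rt[:2])
print('red',tri(s,rs[0],t,rt[0]))
print('blk',tri(s,(237.25,209.75),t,(384,179.6)))
for a,b in (((259.2,283.5),(341.1,181)),((305.7,268),(328,220.8))):
    print('pin',tri(s,a,t,b),onz(t,b,.114))
bs=blob(s,blk,335,312,360,338);bt=blob(t,blk,255,195,285,225);print(bs[:2],bt[:2]);print('tab',tri(s,bs[0],t,bt[0]),onz(t,bt[0],.1))
ys,yt=blob(s,yel,320,305,370,378),blob(t,yel,240,185,300,245);print(ys[:2],yt[:2])
z=cv2.resize(t['color'][180:255,225:325,::-1],(800,600),interpolation=cv2.INTER_CUBIC);cv2.imwrite('pics/g.png',z)
E
```

```text
(array([285.96, 190.84]), np.int32(25)) (array([372.14705882, 227.88235294]), np.int32(34))
red [ 0.50738012 -0.07578019  0.2622386 ]
blk [ 0.63023121 -0.1044207   0.25723293]
pin [6.58521504e-01 1.79500746e-04 1.09128952e-01] [6.57680666e-01 5.90260587e-05 1.14000000e-01]
pin [0.54429246 0.03584731 0.10896783] [0.54408553 0.03532466 0.114     ]
(array([347.24691358, 325.4382716 ]), np.int32(162)) (array([267.        , 211.96969697]), np.int32(33))
tab [0.57128535 0.21174111 0.08112508] [0.56889279 0.20876764 0.1       ]
(array([347.8018018 , 333.22972973]), np.int32(444)) (array([276.60869565, 229.30434783]), np.int32(23))
```

View pics/g.png

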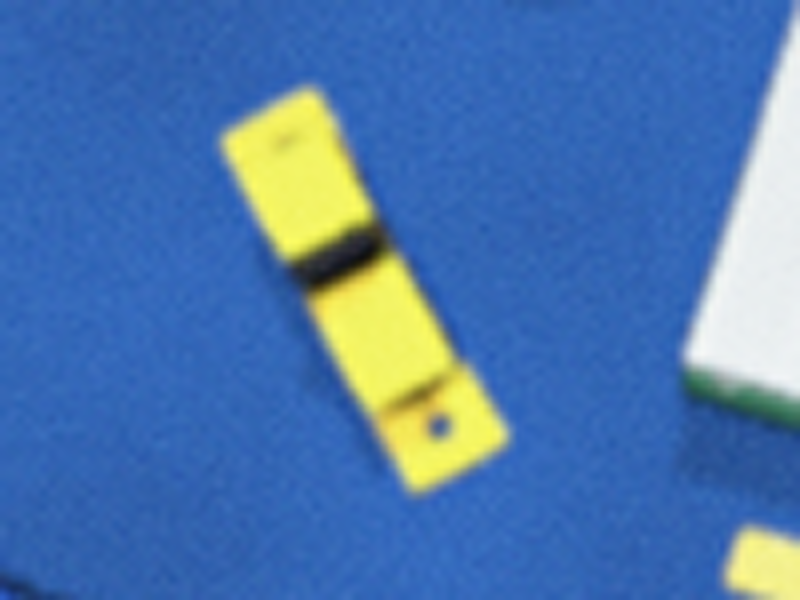

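```bash
python3 - <<'E'
from h import *
from scipy.optimize import least_squares as ls
s,t=load('scene'),load('top')
R=lambda a:np.array([[np.cos(a),-np.sin(a),0],[np.sin(a),np.cos(a),0],[0,0,1]])
def mill(p):
    m=R(p[2]); b=m@R(p[3]); o=np.array([p[0],p[1],0]); e=[]
    for y,ps,pt in((.06,(259.2,283.5),(341.1,181)),(-.06,(305.7,268),(328,220.8))):
        X=o+m@[-.115,y,.114]; e+=[proj(s,X)[0]-ps,proj(t,X)[0]-pt]
    for d,ps,pt in((-.062,(286,192),(372.4,227.9)),(.062,(237.25,209.75),(384,179.6))):
        X=o+b@[d,0,.256]; e+=[proj(s,X)[0]-ps,proj(t,X)[0]-pt]
    return np.concatenate(e)
f=ls(mill,[.568,-.09,np.radians(-107),1.6]);print('mill',f.x[:2],np.degrees(f.x[2:]),f.fun.round(1).reshape(-1,4))
def gd(p):
    m=R(p[2]);o=np.array([p[0],p[1],0]);e=[]
    for c,L,q in((t,[0,0,.1],(267.25,212.25)),(s,[0,0,.086],(347.4,325.6)),(t,[0,-.06,.006],(279.75,233.4)),(s,[0,.06,.006],(339.25,365))):
        e.append(proj(c,o+m@L)[0]-q)
    return np.concatenate(e)
f=ls(gd,[.57,.21,np.radians(30)]);print('guard',f.x[:2],np.degrees(f.x[2]),f.fun.round(1))
E
```

```text
mill [ 0.56864522 -0.09081006] [-106.95693113   94.10429173] [[-0.2 -0.7 -0.6 -0.7]
 [-0.1 -1.1 -0.5 -0.3]
 [-0.7  0.7 -0.1  0.1]
 [-0.1  0.  -0.5  1. ]]
guard [0.57059907 0.21195188] -58.78895832080695 [-1.4 -0.9  0.  -1.5  0.  -0.3 -0.1 -0.2]
```

>>> {"name": "drive_tool", "arguments": {"series": [[[0,0,4.5],0],[[0,0,4.5],0],[[2.5,-4.3,0],0],[[2.5,-4.3,0],0],[[2.5,-4.3,0],0],[[2.5,-4.3,0],0],[[2.5,-4.3,0],0],[[2.5,-4.3,0],0],[[2.5,-4.3,0],0],[[2.5,-4.3,0],2.8]], "hand": 0, "newtons": 60}}

```text
time: 1.35
ee_pos: [0.3683, 0.2564, 0.3204]
eef_rot: [0.111, 0.994, 0.0, -0.0]
ft_force: [0.2, -0.3, 0.6]
width: 0.087
grip_force: 0.0
```

>>> {"name": "drive_tool", "arguments": {"series": [[[2.5,-4.3,0],0],[[2.5,-4.3,0],0],[[2.5,-4.3,0],0],[[2.5,-4.3,0],0],[[2.5,-4.3,0],0],[[2.5,-4.3,0],0],[[2.5,-4.3,0],0],[[2.5,-4.3,0],0],[[0,0,0],0],[[0,0,0],0]]}}

```text
time: 2.6
ee_pos: [0.5676, -0.0855, 0.3201]
eef_rot: [0.111, 0.994, 0.0, -0.0]
ft_force: [-0.8, 0.9, 0.7]
width: 0.0872
grip_force: 0.0
```

```bash
cat >> h.py <<'E'
def st():
    from bench import r
    from scipy.spatial.transform import Rotation as Ro
    q=r.read_state(); m=Ro.from_quat(q['eef_rot']).as_matrix()
    print('t',q['time'],'p',q['ee_pos'].round(4),'yaw_y',np.degrees(np.arctan2(m[1,1],m[0,1])).round(2),'zax',m[:,2].round(3),'F',q['ft_force'].round(1),'T',q['torque'].round(2),'w',round(q['width'],4),'g',round(q['grip_force'],1),'j',q['joint_positions'].round(2))
    return q
E
python3 -c "
from h import *;st()"
```

```text
t 2.6 p [ 0.5676 -0.0855  0.3201] yaw_y 77.23 zax [-0.001  0.    -1.   ] F [-0.8  0.9  0.7] T [ 0.07  0.01 -0.03] w 0.0872 g 0.0 j [-0.52  0.21  0.71  1.49 -0.14  1.5   1.53]
```

>>> {"name": "drive_tool", "arguments": {"series": [[[0.1,-0.5,0],0],[[0,0,-1.5],0],[[0,0,-1.5],0],[[0,0,-1.5],0],[[0,0,-1.5],0],[[0,0,-1.5],0],[[0,0,0],0],[[0,0,0],0],[[0,0,0],0],[[0,0,0],0]]}}

```text
time: 3.85
ee_pos: [0.569, -0.091, 0.246]
eef_rot: [0.111, 0.994, 0.0, 0.0]
ft_force: [0.2, -0.8, -0.2]
width: 0.0871
grip_force: 0.0
```

>>> {"name": "drive_tool", "arguments": {"series": [[[0,0,0],0],[[0,0,0],0],[[0,0,0],0],[[0,0,0],0],[[0,0,0],0],[[0,0,0],0],[[0,0,0],0],[[0,0,0],0],[[0,0,0],0],[[0,0,0],0]], "hand": 1, "newtons": 40}}

```text
time: 5.1
ee_pos: [0.5687, -0.0911, 0.2456]
eef_rot: [0.111, 0.994, -0.0, -0.0]
ft_force: [-0.1, -1.3, 0.2]
width: 0.0156
grip_force: 40.0
```

```bash
python3 - <<'E'
from h import *
from bench import vision
st()
a,b=[vision.camera(n)['color'][:,:,::-1] for n in('scene','top')]
z=lambda im,x,y:cv2.resize(im[y:y+120,x:x+80],(400,600),interpolation=cv2.INTER_CUBIC)
cv2.imwrite('pics/c2.png',np.hstack([z(a,225,140),z(b,340,140)]))
E
```

```text
t 5.1 p [ 0.5687 -0.0911  0.2456] yaw_y 77.22 zax [-0. -0. -1.] F [-0.1 -1.3  0.2] T [-0.27  0.04  0.08] w 0.0156 g 40.0 j [-0.51  0.25  0.7   1.61 -0.16  1.35  1.56]
```

View pics/c2.png

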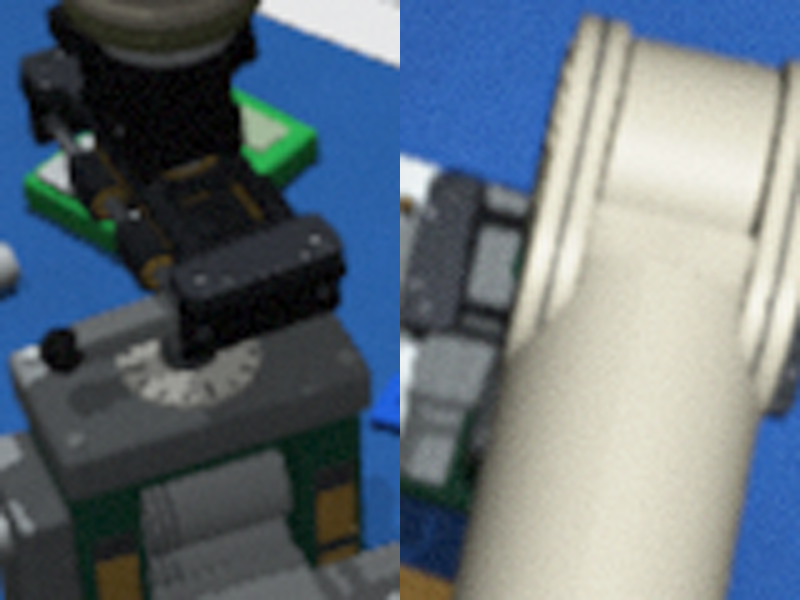

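The picture shows the bar held between the fingers at its middle, with the black ball visible at crop (62,350). The width of 15.6 mm matches the bar. Next: turn clockwise.

>>> {"name": "drive_tool", "arguments": {"series": [[[0,0,0],-8],[[0,0,0],-9],[[0,0,0],-9],[[0,0,0],-9],[[0,0,0],-9],[[0,0,0],-9],[[0,0,0],-9],[[0,0,0],-9],[[0,0,0],-9],[[0,0,0],-4]], "newtons": 60}}

```text
time: 6.45
ee_pos: [0.5712, -0.0894, 0.2456]
eef_rot: [0.748, 0.664, 0.002, 0.002]
ft_force: [15.2, 1.2, -9.6]
width: 0.0155
grip_force: 60.0
```

```bash
python3 -c "
from h import *;st()"
```

```text
t 6.45 p [ 0.5712 -0.0894  0.2456] yaw_y -6.85 zax [ 0.005  0.    -1.   ] F [15.2  1.2 -9.6] T [ 0.14 -2.98  0.15] w 0.0155 g 60.0 j [-0.68  0.29  0.93  1.61 -0.24  1.35  0.16]
```

>>> {"name": "drive_tool", "arguments": {"series": [[[0.3,0,0],-2],[[0,0,0],-2],[[0,0,0],-2],[[0,0,0],-1],[[0,0,0],-1],[[0,0,0],-1],[[0,0,0],0],[[0,0,0],0],[[0,0,0],0],[[0,0,0],0]]}}

```text
time: 7.7
ee_pos: [0.5716, -0.0895, 0.2456]
eef_rot: [0.797, 0.604, 0.0, -0.001]
ft_force: [-3.1, 4.5, 1.7]
width: 0.0149
grip_force: 60.0
```

```bash
python3 -c "
from h import *;st()"
```

```text
t 7.7 p [ 0.5716 -0.0895  0.2456] yaw_y -15.69 zax [-0.001  0.002 -1.   ] F [-3.1  4.5  1.7] T [0.85 0.64 0.02] w 0.0149 g 60.0 j [-0.7   0.31  0.96  1.61 -0.26  1.36  0.02]
```

>>> {"name": "drive_tool", "arguments": {"series": [[[0,0,0],-0.5],[[0,0,0],-0.5],[[0,0,0],-0.5],[[0,0,0],-0.5],[[0,0,0],-0.5],[[0,0,0],-0.5],[[0,0,0],-0.5],[[0,0,0],-0.5],[[0,0,0],-0.5],[[0,0,0],-0.5]]}}

```text
time: 8.95
ee_pos: [0.5716, -0.0895, 0.2456]
eef_rot: [0.822, 0.569, -0.0, -0.001]
ft_force: [-2.5, 3.8, 2.9]
width: 0.0156
grip_force: 62.5
```

```bash
python3 -c "
from h import *;st()"
```

```text
t 8.95 p [ 0.5716 -0.0895  0.2456] yaw_y -20.61 zax [-0.001  0.001 -1.   ] F [-2.5  3.8  2.9] T [0.7  0.7  1.34] w 0.0156 g 62.5 j [-0.71  0.31  0.97  1.61 -0.26  1.36 -0.06]
```

>>> {"name": "drive_tool", "arguments": {"series": [[[0,0,0],0.5],[[0,0,0],0.5],[[0,0,0],0.5],[[0,0,0],0],[[0,0,0],0],[[0,0,0],0],[[0,0,0],0],[[0,0,0],0],[[0,0,0],0],[[0,0,0],0]]}}

```text
time: 10.2
ee_pos: [0.5716, -0.0895, 0.2456]
eef_rot: [0.815, 0.58, 0.0, -0.001]
ft_force: [-2.8, 5.5, 3.2]
width: 0.0156
grip_force: 60.9
```

```bash
python3 -c "
from h import *;st()"
```

```text
t 10.2 p [ 0.5716 -0.0895  0.2456] yaw_y -19.12 zax [-0.001  0.002 -1.   ] F [-2.8  5.5  3.2] T [0.83 0.66 0.96] w 0.0156 g 60.9 j [-0.7   0.31  0.97  1.61 -0.26  1.36 -0.04]
```

>>> {"name": "drive_tool", "arguments": {"series": [[[0,0,0],0.5],[[0,0,0],0.5],[[0,0,0],0.5],[[0,0,0],0],[[0,0,0],0],[[0,0,0],0],[[0,0,0],0],[[0,0,0],0],[[0,0,0],0],[[0,0,0],0]]}}

```text
time: 11.45
ee_pos: [0.5716, -0.0895, 0.2456]
eef_rot: [0.807, 0.59, 0.0, -0.001]
ft_force: [-3.1, 5.2, 3.0]
width: 0.0156
grip_force: 60.1
```

```bash
python3 -c "
from h import *;st()"
```

```text
t 11.45 p [ 0.5716 -0.0895  0.2456] yaw_y -17.68 zax [-0.001  0.002 -1.   ] F [-3.1  5.2  3. ] T [0.92 0.62 0.28] w 0.0156 g 60.1 j [-0.7   0.31  0.96  1.61 -0.26  1.36 -0.01]
```

Torque extrapolates to zero at tool yaw about −17.1°, so that is the stop, and it agrees with the mill yaw of −17.0°. Next: back off a quarter turn.

>>> {"name": "drive_tool", "arguments": {"series": [[[0,0,0],8],[[0,0,0],9],[[0,0,0],9],[[0,0,0],9],[[0,0,0],9],[[0,0,0],9],[[0,0,0],9],[[0,0,0],9],[[0,0,0],9],[[0,0,0],8]]}}

```text
time: 12.7
ee_pos: [0.5689, -0.0908, 0.2455]
eef_rot: [0.17, 0.985, 0.0, -0.003]
ft_force: [-18.5, 2.8, 11.9]
width: 0.0153
grip_force: 60.0
```

>>> {"name": "drive_tool", "arguments": {"series": [[[0,0,0],2.8],[[0,0,0],0],[[0,0,0],0],[[0,0,0],0],[[0,0,0],0],[[0,0,0],0],[[0,0,0],0],[[0,0,0],0],[[0,0,0],0],[[0,0,0],0]]}}

```text
time: 13.95
ee_pos: [0.5688, -0.0909, 0.2455]
eef_rot: [0.148, 0.989, 0.0, -0.003]
ft_force: [-18.9, 4.0, 11.7]
width: 0.0148
grip_force: 60.0
```

```bash
python3 -c "
from h import *;st()"
```

```text
t 13.95 p [ 0.5688 -0.0909  0.2455] yaw_y 72.99 zax [-0.007  0.002 -1.   ] F [-18.9   4.   11.7] T [0.67 4.   0.11] w 0.0148 g 60.0 j [-0.5   0.25  0.7   1.6  -0.17  1.36  1.49]
```

>>> {"name": "drive_tool", "arguments": {"series": [[[-0.3,0,0],0],[[0,0,0],0],[[0,0,0],0],[[0,0,0],0],[[0,0,0],0],[[0,0,0],0],[[0,0,0],0],[[0,0,0],0],[[0,0,0],0],[[0,0,0],0]]}}

```text
time: 15.2
ee_pos: [0.5688, -0.0909, 0.2456]
eef_rot: [0.148, 0.989, 0.0, 0.0]
ft_force: [-1.2, 0.4, 0.5]
width: 0.0155
grip_force: 60.0
```

```bash
python3 -c "
from h import *;st()"
```

```text
t 15.2 p [ 0.5688 -0.0909  0.2456] yaw_y 73.03 zax [ 0.  0. -1.] F [-1.2  0.4  0.5] T [0.13 0.12 0.06] w 0.0155 g 60.0 j [-0.51  0.25  0.7   1.61 -0.16  1.35  1.49]
```

>>> {"name": "drive_tool", "arguments": {"series": [[[0,0,0],0],[[0,0,0],0],[[0,0,0],0],[[0,0,0],0],[[0,0,0],0],[[0,0,0],0],[[0,0,0],0],[[0,0,0],0],[[0,0,2],0],[[0,0,2],0]], "hand": 0}}

```text
time: 16.45
ee_pos: [0.5686, -0.0909, 0.286]
eef_rot: [0.148, 0.989, -0.0, -0.0]
ft_force: [-0.2, 0.3, -0.4]
width: 0.0868
grip_force: 0.0
```

>>> {"name": "drive_tool", "arguments": {"series": [[[0,0,2],0],[[0,0,2],0],[[0,4,0],-8],[[0,5,0],-8],[[0,5,0],-8],[[0,5,0],-8],[[0,4,0],-8],[[0,4,0],-1.8],[[0,3.2,0],0],[[0,0,0],0]]}}

```text
time: 17.7
ee_pos: [0.568, 0.2144, 0.3248]
eef_rot: [0.489, 0.873, -0.0, -0.0]
ft_force: [-0.4, -1.2, 0.2]
width: 0.0871
grip_force: 0.0
```

```bash
python3 - <<'E'
from h import *
from bench import vision
st()
for n in('scene','top'): pickle.dump(vision.camera(n),open(n+'2.pkl','wb'))
a,b=[load(n)['color'][:,:,::-1] for n in('scene2','top2')]
z=lambda im,x,y:cv2.resize(im[y:y+90,x:x+120],(400,300),interpolation=cv2.INTER_CUBIC)
cv2.imwrite('pics/c3.png',np.vstack([np.hstack([z(a,215,160),z(b,330,150)]),np.hstack([z(a,290,290),z(b,220,170)])]))
E
```

```text
t 17.7 p [0.568  0.2144 0.3248] yaw_y 31.51 zax [-0.001 -0.    -1.   ] F [-0.4 -1.2  0.2] T [-0.12 -0.03 -0.  ] w 0.0871 g 0.0 j [-0.92  0.29  0.62  1.38 -0.17  1.52  0.24]
```

View pics/c3.png

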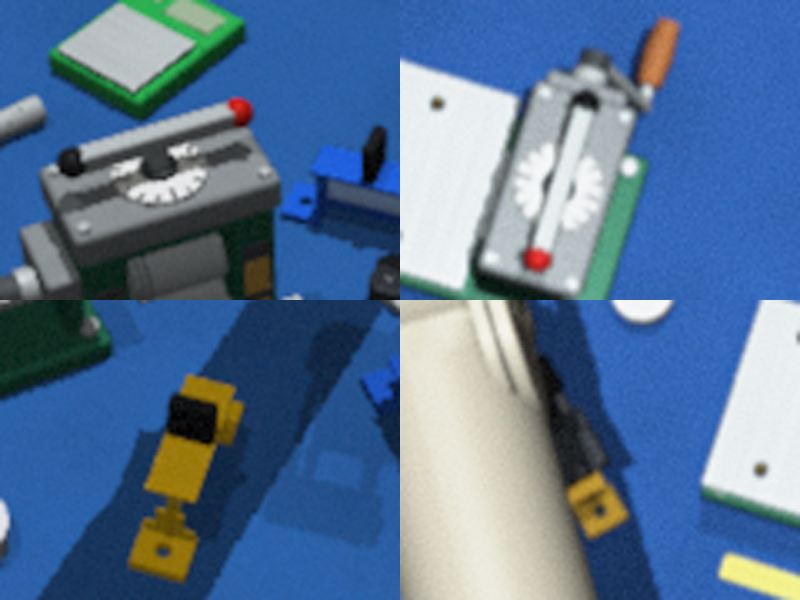

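```bash
python3 - <<'E'
from h import *
s,t=load('scene2'),load('top2')
b=onz(t,(280,233.3),.006);a=onz(s,(338.9,365.3),.006);d=a-b
print('holes',a,b,'mid',(a+b)/2,np.linalg.norm(d),np.degrees(np.arctan2(d[1],d[0])))
print('tab top',onz(t,(267.25,212.25),.1))
r_,k=onz(t,blob(t,red,360,218,384,240)[0],.256),onz(t,(385.5,180.6),.256)
d=r_-k;print('bar',np.linalg.norm(d),np.degrees(np.arctan2(d[1],d[0])))
r0,k0=onz(load('top'),blob(load('top'),red,360,218,384,240)[0],.256),onz(t,(384,179.6),.256);d=r0-k0;print('bar0',np.degrees(np.arctan2(d[1],d[0])))
E
```

```text
holes [0.62322277 0.2434918  0.006     ] [0.5188079  0.18011865 0.006     ] mid [0.57101534 0.21180522 0.006     ] 0.12214181114206576 31.25507320716578
tab top [0.56809956 0.20803657 0.1       ]
bar 0.12603343169760287 162.7806778339943
bar0 166.70083371324657
```

>>> {"name": "drive_tool", "arguments": {"series": [[[0.3,-0.3,-3.8],-0.3],[[0,0,-4],0],[[0,0,-4],0],[[0,0,-4],0],[[0,0,-4],0],[[0,0,-3],0],[[0,0,-1.5],0],[[0,0,-0.5],0],[[0,0,0],0],[[0,0,0],0]]}}

```text
time: 19.05
ee_pos: [0.5724, 0.2083, 0.0787]
eef_rot: [0.493, 0.87, 0.001, 0.0]
ft_force: [-0.3, -0.6, -0.1]
width: 0.0866
grip_force: 0.0
```

>>> {"name": "drive_tool", "arguments": {"series": [[[0,0,0],0],[[0,0,0],0],[[0,0,0],0],[[0,0,0],0],[[0,0,0],0],[[0,0,0],0],[[0,0,0],0],[[0,0,0],0],[[0,0,0],0],[[0,0,0],0]], "hand": 1, "newtons": 30}}

```text
time: 20.3
ee_pos: [0.5718, 0.2082, 0.0776]
eef_rot: [0.493, 0.87, 0.0, 0.0]
ft_force: [0.5, 0.3, 0.8]
width: 0.012
grip_force: 30.0
```

```bash
python3 -c "
from h import *;st()"
```

```text
t 20.3 p [0.5718 0.2082 0.0776] yaw_y 30.93 zax [ 0.  0. -1.] F [0.5 0.3 0.8] T [ 0.07 -0.13  0.03] w 0.012 g 30.0 j [-0.87  0.47  0.56  1.7  -0.28  1.05  0.33]
```

>>> {"name": "drive_tool", "arguments": {"series": [[[0,0,2],0],[[0,0,3],0],[[0,0,4],0],[[0,0,4],0],[[0,0,2],0],[[0.6,-3.8,0],-9],[[0.6,-3.8,0],-9],[[0.6,-3.8,0],-9],[[0.6,-3.8,0],-9],[[0.8,-3.8,0],-9]]}}

```text
time: 21.55
ee_pos: [0.6037, 0.0168, 0.229]
eef_rot: [0.79, 0.613, 0.001, -0.0]
ft_force: [0.5, 0.1, -2.3]
width: 0.0119
grip_force: 30.0
```

>>> {"name": "drive_tool", "arguments": {"series": [[[0,0,0],-3],[[0,0,0],0],[[0,0,0],0],[[0,0,0],0],[[0,0,0],0],[[0,0,0],0],[[0,0,0],0],[[0,0,0],0],[[0,0,0],0],[[0,0,0],0]]}}

```text
time: 22.8
ee_pos: [0.6038, 0.0181, 0.2276]
eef_rot: [0.804, 0.594, 0.0, 0.0]
ft_force: [0.4, -0.5, -1.6]
width: 0.0118
grip_force: 30.0
```

```bash
python3 - <<'E'
from h import *
from bench import vision
st()
for n in('scene','top'): pickle.dump(vision.camera(n),open(n+'3.pkl','wb'))
a,b=[load(n)['color'][:,:,::-1] for n in('scene3','top3')]
z=lambda im,x,y:cv2.resize(im[y:y+120,x:x+80],(400,600),interpolation=cv2.INTER_CUBIC)
cv2.imwrite('pics/c4.png',np.hstack([z(a,245,210),z(b,300,130)]))
E
```

```text
t 22.8 p [0.6038 0.0181 0.2276] yaw_y -17.07 zax [ 0. -0. -1.] F [ 0.4 -0.5 -1.6] T [-0.08  0.06  0.03] w 0.0118 g 30.0 j [-0.75  0.36  0.83  1.56 -0.27  1.34 -0.19]
```

View pics/c4.png

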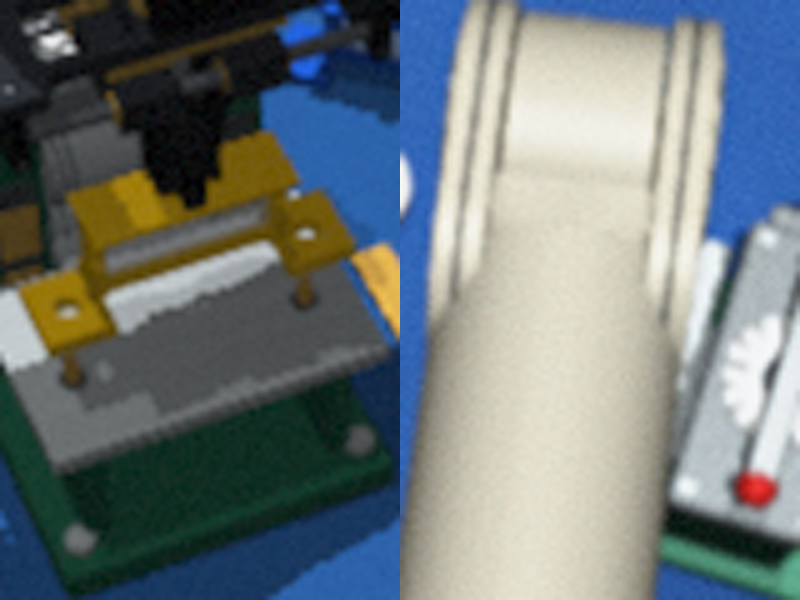

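Both holes show, a at scene (258.6,272.2) and b at (306,256.6), standing above the pin feet at (259.4,285.4) and (305.6,270).

```bash
python3 - <<'E'
from h import *
s=load('scene3')
dz=.154
H=[onz(s,p,.154) for p in((258.6,272.2),(306,256.6))]
B=[onz(s,p,.104) for p in((259.2,286.2),(305.7,270.7))]
for X in H+B: print(X.round(4))
for h,b in zip(H,B): print('pin-hole',(b-h)[:2].round(4))
print('mid hole',(H[0]+H[1])/2,'pins',(B[0]+B[1])/2)
for n,p in(('H',H),('B',B)):
    d=p[0]-p[1];print(n,np.linalg.norm(d),np.degrees(np.arctan2(d[1],d[0])))
# predicted hole px for model: kinematic
E
```

```text
[0.6593 0.0041 0.154 ]
[0.5455 0.0396 0.154 ]
[0.6611 0.0033 0.104 ]
[0.5469 0.0395 0.104 ]
pin-hole [ 0.0018 -0.0007]
pin-hole [ 0.0014 -0.0002]
mid hole [0.60240188 0.02185591 0.154     ] pins [0.60398705 0.02140161 0.104     ]
H 0.11928390737352487 -17.35055181449414
B 0.11983559453964034 -17.561648290005614
```

>>> {"name": "drive_tool", "arguments": {"series": [[[0.13,-0.05,0],0],[[0,0,-0.8],0],[[0,0,-0.8],0],[[0,0,-0.5],0],[[0,0,-0.4],0],[[0,0,-0.4],0],[[0,0,-0.4],0],[[0,0,0],0],[[0,0,0],0],[[0,0,0],0]]}}

```text
time: 24.15
ee_pos: [0.6052, 0.0176, 0.1947]
eef_rot: [0.804, 0.594, 0.0, 0.0]
ft_force: [-0.6, -0.2, -1.7]
width: 0.0117
grip_force: 30.0
```

```bash
python3 - <<'E'
from h import *
from bench import vision
st()
pickle.dump(vision.camera('scene'),open('scene4.pkl','wb'))
a=load('scene4')['color'][:,:,::-1]
cv2.imwrite('pics/c5.png',cv2.resize(a[235:310,240:340],(800,600),interpolation=cv2.INTER_CUBIC))
E
```

```text
t 24.15 p [0.6052 0.0176 0.1947] yaw_y -17.07 zax [ 0.  0. -1.] F [-0.6 -0.2 -1.7] T [-0.1   0.02  0.03] w 0.0117 g 30.0 j [-0.74  0.39  0.82  1.6  -0.29  1.28 -0.17]
```

View pics/c5.png

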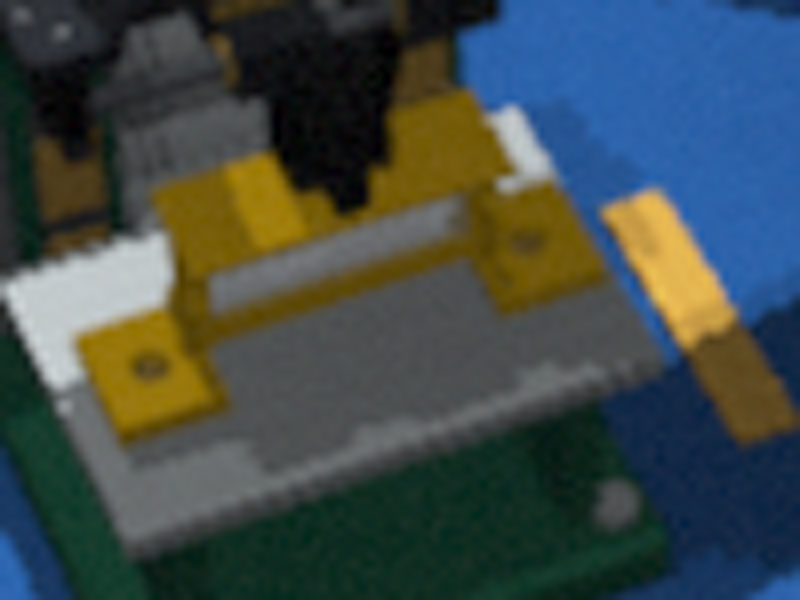

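Both holes (crop (150,367) and (528,240)) sit over the pin tips with no side force. Lowering.

>>> {"name": "drive_tool", "arguments": {"series": [[[0,0,-0.2],0],[[0,0,-0.2],0],[[0,0,-0.2],0],[[0,0,-0.2],0],[[0,0,-0.2],0],[[0,0,-0.1],0],[[0,0,-0.1],0],[[0,0,0],0],[[0,0,0],0],[[0,0,0],0]]}}

```text
time: 25.45
ee_pos: [0.6051, 0.0176, 0.1826]
eef_rot: [0.804, 0.594, 0.0, 0.0]
ft_force: [-1.0, -0.7, -2.4]
width: 0.0114
grip_force: 30.0
```

```bash
python3 -c "
from h import *;st()"
```

```text
t 25.45 p [0.6051 0.0176 0.1826] yaw_y -17.07 zax [ 0. -0. -1.] F [-1.  -0.7 -2.4] T [-0.22  0.19  0.02] w 0.0114 g 30.0 j [-0.74  0.4   0.81  1.62 -0.3   1.26 -0.17]
```

>>> {"name": "drive_tool", "arguments": {"series": [[[0,0,-0.05],0],[[0,0,-0.05],0],[[0,0,-0.05],0],[[0,0,0],0],[[0,0,0],0],[[0,0,0],0],[[0,0,0],0],[[0,0,0],0],[[0,0,0],0],[[0,0,0],0]]}}

```text
time: 26.7
ee_pos: [0.6051, 0.0175, 0.1816]
eef_rot: [0.804, 0.594, 0.0, -0.0]
ft_force: [-4.6, -0.5, 6.1]
width: 0.0116
grip_force: 30.0
```

```bash
python3 -c "
from h import *;st()"
```

```text
t 26.7 p [0.6051 0.0175 0.1816] yaw_y -17.08 zax [ 0.  0. -1.] F [-4.6 -0.5  6.1] T [-0.23  1.    0.04] w 0.0116 g 30.0 j [-0.74  0.4   0.81  1.62 -0.3   1.25 -0.17]
```

>>> {"name": "drive_tool", "arguments": {"series": [[[0,0,-0.05],0],[[0,0,-0.05],0],[[0,0,0],0],[[0,0,0],0],[[0,0,0],0],[[0,0,0],0],[[0,0,0],0],[[0,0,0],0],[[0,0,0],0],[[0,0,0],0]]}}

```text
time: 27.95
ee_pos: [0.6051, 0.0175, 0.1816]
eef_rot: [0.804, 0.594, 0.0, -0.0]
ft_force: [-9.4, -0.6, 14.0]
width: 0.0116
grip_force: 30.0
```

```bash
python3 - <<'E'
from h import *
from bench import vision
st()
pickle.dump(vision.camera('scene'),open('scene5.pkl','wb'))
a=load('scene5')['color'][:,:,::-1]
cv2.imwrite('pics/c6.png',cv2.resize(a[235:310,240:340],(800,600),interpolation=cv2.INTER_CUBIC))
E
```

```text
t 27.95 p [0.6051 0.0175 0.1816] yaw_y -17.08 zax [ 0.     0.001 -1.   ] F [-9.4 -0.6 14. ] T [-0.13  2.01  0.09] w 0.0116 g 30.0 j [-0.74  0.4   0.81  1.62 -0.3   1.25 -0.17]
```

View pics/c6.png

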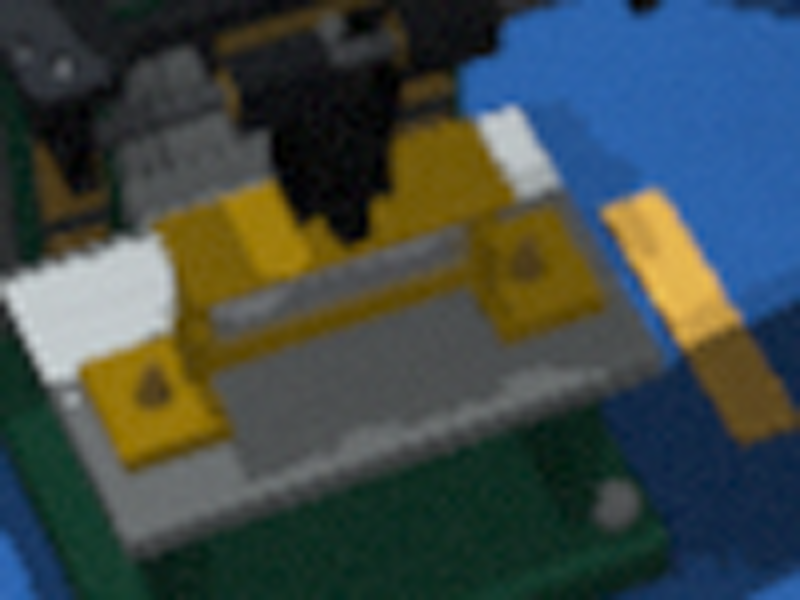

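Both pins stand through the holes (crop (153,390) and (528,258)) and both feet are down on the bed. Next: ease the pressure, open, rise and clear.

>>> {"name": "drive_tool", "arguments": {"series": [[[0,0,0.1],0],[[0,0,0],0],[[0,0,0],0],[[0,0,0],0],[[0,0,0],0],[[0,0,0],0],[[0,0,0],0],[[0,0,0],0],[[0,0,0],0],[[0,0,0],0]]}}

```text
time: 29.25
ee_pos: [0.6051, 0.0176, 0.1816]
eef_rot: [0.804, 0.594, 0.0, -0.0]
ft_force: [-4.7, -0.6, 7.6]
width: 0.012
grip_force: 30.0
```

>>> {"name": "drive_tool", "arguments": {"series": [[[0,0,0],0],[[0,0,0],0],[[0,0,0],0],[[0,0,0],0],[[0,0,0],0],[[0,0,0],0],[[0,0,0],0],[[0,0,0],0],[[0,0,0],0],[[0,0,0],0]], "hand": 0}}

```text
time: 30.5
ee_pos: [0.6051, 0.0176, 0.1811]
eef_rot: [0.804, 0.594, 0.0, 0.0]
ft_force: [0.4, -0.3, 1.0]
width: 0.0864
grip_force: 0.0
```

>>> {"name": "drive_tool", "arguments": {"series": [[[0,0,1],0],[[0,0,2],0],[[0,0,3],0],[[0,0,3],0],[[0,0,3],0],[[-1,5,0],0],[[-1,5,0],0],[[-1,5,0],0],[[-1,5,0],0],[[0,0,0],0]]}}

```text
time: 31.75
ee_pos: [0.5637, 0.2229, 0.302]
eef_rot: [0.802, 0.597, 0.0, -0.001]
ft_force: [-0.6, -1.0, 0.7]
width: 0.0869
grip_force: 0.0
```

>>> {"name": "drive_tool", "arguments": {"series": [[[-1,5,0],0],[[-1,5,0],0],[[0,0,0],0],[[0,0,0],0],[[0,0,0],0],[[0,0,0],0],[[0,0,0],0],[[0,0,0],0],[[0,0,0],0],[[0,0,0],0]]}}

```text
time: 33.0
ee_pos: [0.5451, 0.3176, 0.301]
eef_rot: [0.804, 0.594, -0.0, 0.0]
ft_force: [-0.7, -0.0, -0.5]
width: 0.0871
grip_force: 0.0
```

```bash
python3 - <<'E'
from h import *
from bench import vision
st()
a,b=[vision.camera(n)['color'][:,:,::-1] for n in('scene','top')]
z=lambda im,x,y:cv2.resize(im[y:y+150,x:x+100],(400,600),interpolation=cv2.INTER_CUBIC)
cv2.imwrite('pics/c7.png',np.hstack([z(a,235,180),z(b,305,130)]))
E
```

```text
t 33.0 p [0.5451 0.3176 0.301 ] yaw_y -17.07 zax [ 0. -0. -1.] F [-0.7 -0.  -0.5] T [-0.14  0.03 -0.02] w 0.0871 g 0.0 j [-1.13  0.37  0.73  1.36 -0.25  1.5  -0.72]
```

View pics/c7.png

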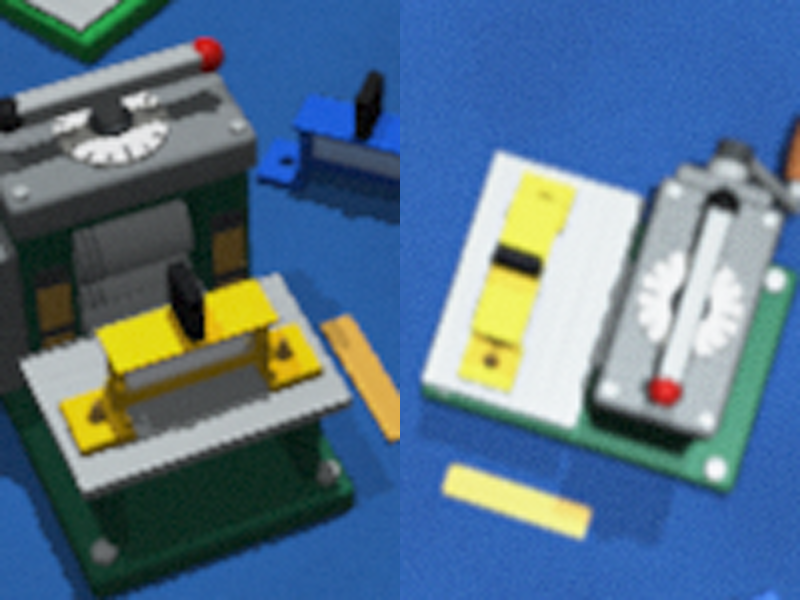

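The guard sits flat on both pins (scene crop (97,410) and (285,348)). The handle lies along the rolls, a quarter turn open, with its red end at top crop (665,390). Handing in.

```bash
python3 -c "
from bench import r;print(r.close_job())"
```

```text
the job is handed in; nothing more can be done
None
```

The T-handle was turned hard to its stop and backed off about 90°, the yellow guard then went onto both pins with its feet flat on the bed, and the job was handed in at about 33 s; no verdict came back.

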